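# Bring the pepper mill round to the front of the spice turntable

### The job

The cook wants the pepper mill within reach, but it has been turned away from the front of the spice turntable. Push the turntable round by the finger notches in its rim with the fingertips, in one go or in several, until the tall wooden mill stands squarely at the front, straight between the turntable's centre and the front edge of the worktop, and leave it at rest there. Push gently and only on the wooden tray, gripping nothing: do not touch, lift or topple the mill or the spice jars riding on it, and leave the two tins and the match box beside it alone.

Things in the scene. Friction and masses are not known exactly. Their poses are not given: they have to be found in the camera images.
- turntable_base: the flat round steel foot of the turntable, 192 mm across and 10 mm high, fixed to the worktop and mostly hidden under the tray. Origin: on the turning axis, at worktop height. Its axes are the world's: its -x points squarely to the worktop's front edge, where the cook (the robot) stands.
- turntable: the turntable's tray, which turns about its own upright z axis, without stop either way. Origin: on the turning axis, at worktop height. Its own -x axis points from there through the mill's place, so the mill is squarely at the front when the tray's axes lie along the world's. The bearing stays where it is left: 1 to 1.5 N pushed along the rim turns it, and after a slow push it coasts a few degrees at most.
- tray_top (a point): point on the turning axis, at the tray's top. The tray is a flat disc of pale wood, radius 145 mm, from 12 to 32 mm above the worktop, with five turned wooden cups, 18 mm high, spaced 72 degrees apart, in which the mill and four jars stand loosely. Its rim has five finger notches, each midway between two cups. Cups reach at most 104 mm from the axis; the notches' bottoms lie at 120 mm.
- notch (a point): middle of the bottom of one of the five rim notches, 120 mm from the axis, 22 mm above the worktop, halfway up the tray's edge: the notch 36 degrees counter-clockwise (from above) of the mill. The others follow every 72 degrees. Each is 25 mm deep, about 45 mm wide near its bottom and 80 mm at its mouth, with sloping walls. It moves with the tray.
- pepper_mill: pepper mill of turned wood with a waist and a small metal knob on top, the tallest thing on the turntable, 58 mm across, 170 mm tall. It stands loose in the largest cup of the tray, its centre 70 mm from the axis. Origin: centre of its underside, 34 mm above the worktop; z up. (Another mill, far off to the left beside the bread bin, has nothing to do with the job.)
- jar_a: glass spice jar with a red screw cap, 45 mm across, 106 mm tall, loose in any of the tray's four smaller cups, centre 70 mm from the axis. Origin: centre of its underside; z up.
- jar_b: glass spice jar with a green screw cap, 45 mm across, 97 mm tall, loose in any of the tray's four smaller cups, centre 70 mm from the axis. Origin: centre of its underside; z up.
- jar_c: glass spice jar with a red screw cap and a green label, 45 mm across, 106 mm tall, loose in any of the tray's four smaller cups, centre 70 mm from the axis. Origin: centre of its underside; z up.
- jar_d: slim glass spice jar with a red screw cap, 43 mm across, 109 mm tall, loose in any of the tray's four smaller cups, centre 70 mm from the axis. Origin: centre of its underside; z up.
- match_box: small match box, 36 x 53 mm, 16 mm high, lying on the worktop in front of the turntable on its left. Bystander. Origin: centre of its underside.
- tin: small food tin, 57 mm across, 72 mm high, on the worktop to the left of the turntable. Bystander. Origin: centre of its underside.
- fish_tin: flat oblong fish tin, 63 x 105 mm, 25 mm high, on the worktop behind the turntable on its left. Bystander. Origin: centre of its underside.

How it is judged (in metres and radians):
On the way:
1. the fingertips push on the tray (contact force between the fingers and turntable above 0.2 N).
At the end, for the whole second after the job is handed in: The mill stands in front of the turntable's centre, within 14 mm sideways (about 11 degrees) of straight ahead. Turntable at rest; mill and jars upright in their ring, 55 to 85 mm from the axis; tins and match box within 15 mm of where they were (y of pepper_mill in the frame of turntable_base between -0.014 and 0.014 m and x of pepper_mill in the frame of turntable_base below -0.05 m and angular speed of turntable below 0.05 rad/s and angle between each of pepper_mill, jar_a, jar_b, jar_c, jar_d's own z axis and vertical below 0.12 rad and horizontal distance between pepper_mill and turntable_base between 0.055 and 0.085 m and horizontal distance between jar_a and turntable_base between 0.055 and 0.085 m and horizontal distance between jar_b and turntable_base between 0.055 and 0.085 m and horizontal distance between jar_c and turntable_base between 0.055 and 0.085 m and horizontal distance between jar_d and turntable_base between 0.055 and 0.085 m and distance of each of tin, fish_tin, match_box from where it was at the start of the episode below 0.015 m); the robot touches nothing.
It fails at once if the mill or a jar is pushed, gripped or carried by the gripper or arm (more than 1 N) (contact force between any of the fingers, the arm and pepper_mill above 1 N or contact force between any of the fingers, the arm and jar_a above 1 N or contact force between any of the fingers, the arm and jar_b above 1 N or contact force between any of the fingers, the arm and jar_c above 1 N or contact force between any of the fingers, the arm and jar_d above 1 N).
It fails at once if the mill or a jar is lifted off the tray, tips over or leaves its place (height (world z) of any of pepper_mill, jar_a, jar_b, jar_c, jar_d above 0.05 m or angle between any of pepper_mill, jar_a, jar_b, jar_c, jar_d's own z axis and vertical above 0.35 rad or horizontal distance between any of pepper_mill, jar_a, jar_b, jar_c, jar_d and turntable_base above 0.09 m).
It fails at once if the tray is gripped or pushed with more than 30 N (contact force between the fingers and turntable above 30 N).
It fails at once if a tin or the match box beside the turntable is moved more than 15 mm or tipped (distance of any of tin, fish_tin, match_box from where it was at the start of the episode above 0.015 m or angle between any of tin, fish_tin, match_box's own z axis and vertical above 0.3 rad).
It also fails if it takes over 58 s, if anything falls off the work surface, if the arm or the gripper's body presses on something with over 40 N, if the wrist force passes 120 N, or if a joint passes its speed limit or range.

### The arm

A 6-joint arm with a two-finger parallel gripper is mounted at the origin on a cart in front of the work surface, level with it; the furniture and walls round the work are solid. World frame = base frame: x ahead of the robot, y to its left, z up, the work surface at z = 0. Lengths are in m, angles in degrees, forces in N, time in s.
With the tool pointing down it reaches from about 0.3 to 0.75 m from the base axis. Payload 8.5 kg.
Tool frame: the origin (TCP) lies at the very end of the fingers, on their centre line; the grasp point (between the pads) lies 19 mm behind it; z points along the fingers, y is the line along which they close (so a half turn about z gives the same grasp; the last joint's range is limited). The gripper opens to 85 mm and grips with 20 to 120 N. Pads are 22 mm wide; open, the fingers measure 114 mm over their backs; the gripper's body (76 mm by 85 mm) begins 54 mm behind the grasp point. The pads swing forward as they close: fully open they stand 13 mm farther back than shut.
Start: joints at [-76.278, 21.807, 74.336, -0, 83.858, -12.336], TCP at [0.242, -0.494, 0.231] pointing down, gripper open.
Joint ranges: [-178.18, 178.18], [-50.72, 133.34], [12.68, 142.11], [-81.47, 261.47], [9.98, 163.14], [-165.26, 165.26]. Speed limits (degrees/s): [136.94, 136.94, 180, 180, 180, 180].

### API

Orientations are given as a 3x3 rotation matrix whose columns are the frame's x, y, z axes.
In Python, from rig import observe, cams, ticket gives the robot as it stands.
- The arm moves only by the tool move_arm, never from a script. Its arguments are lists of equal length, an entry for each row: "jaw": the finger opening in cm, from 0 to 8.54; "dp": the shift along the tool's x, y, z in cm, a list of three; "turn": the turn, a rotation vector about the tool's x, y, z in rad, a list of three. In form: {"jaw": [jaw, ...], "dp": [[tx, ty, tz], ...], "turn": [[wx, wy, wz], ...]}. A call has 1 to 12 rows; each row shifts and turns the commanded pose from where the row before left it, along the tool's axes as they then stand; what a row does not reach is not made up. A row lasts 1/12 s, in which the tool goes at most 41.7 mm and 7.16 degrees, less where a joint would pass 70% of its speed; a pose out of reach is approached as far as the arm can. A call is refused whole if a number of a shift passes 4.17 or a number of a turn 0.125, either way. A call with a gripper value outside its range is refused whole. The fingers move at their own pace and stop on an object; "force" is the grip in N (left out, the last holds). Time passes only in rows, so rows that do not move let the fingers close. It gives the time, the measured TCP pose, the force, the opening and the grip force at its end, in the units of the state.
- observe(): the state, without advancing time (a new reading comes with each control period).
- cams.get_image(name): name is "scene" or "side" or "wrist"; returns (picture, depth): 420x560x3 uint8, red, green, blue; 420x560 float32, m along the optical axis (not along the pixel's ray), 0 where there is no reading.
- cams.calibration(name): a dict with "vertical_fov" (degrees; the focal length in pixels is half the picture's height over the tangent of half this angle, whatever the lens; pixels are square), "cx", "cy" (the principal point, pixels), "k1" (the pictures are not rectified: a ray, as slopes to the right and down, at radius r is drawn at 1 + k1 r^2 times it, then the intrinsics apply), "view" (4x4, takes a point from world to camera coordinates); the wrist camera has in their place "tool_from_camera" (4x4, takes a point from camera to tool coordinates, whose origin is the TCP and whose axes are the flange's). Camera axes: x right, y up, looking along -z (the intrinsics and any distortion apply to the point x, -y, -z); pixel columns grow to the right and rows downward; lengths in m; the calibration is good to about 2 mm. A picture is of the moment at which its call begins: read the wrist's pose just before it. calibration takes no time and is no camera call.
- ticket.close_job(): hands the job in; it is judged then, once.
Trained networks look in the newest picture that a camera, given by its name, has taken for a name from the list of things; names that differ only in an ending like _2 or _b are one class to them, and where a whole thing is asked for, a point or a joint stands for the part that bears it (a point fixed in the world has none). Each returns a list of dicts, best first, with "p" (0 to 1); they miss things now and then, are a little off and sometimes report something else, mostly with a low value. They report only what shows in the picture. A call takes as long as a camera call.
- cams.spot_in(camera, query): "box" ([centre column, centre row, width, height] as shares, 0 to 1, of the picture: columns of its width, rows of its height, round what is visible of it).
- cams.outline_of(camera, query): "mask" (420x560 bool, what is visible of it) and "box" ([centre column, centre row, width, height] as shares, 0 to 1, of the picture: columns of its width, rows of its height, round what is visible of it).
- cams.mark_of(camera, query): "location" ([column, row] as shares, 0 to 1, of the picture: columns of its width, rows of its height: a listed point, or the origin of a listed thing).
The state is a dict: "time_s": time; "q": joint angles; "qvel": joint speeds; "joint_efforts": joint torques, N m; "position": TCP position; "tool_rot": TCP orientation; "ft_force": force on the tool from outside, world axes, zero at the start; "wrist_torque": the same for the moment, N m; "grip_width": finger opening in m; "gripper_force": force on a finger pad.
Only numpy, scipy, OpenCV 4.12 (cv2) and the standard library are available. Lean on these libraries where they do the work, as an engineer would, in place of code of your own. Each camera call takes 0.05 s, during which the arm holds its last target. There are 200 camera calls.

## Working session

There is one attempt and no reset: what is moved stays moved. The work goes in short steps, Python scripts to look and compute and a tool call to move; the robot and the scene stay as the last step left them, time stands still between calls to the robot, and variables do not carry over. Pictures are saved under pics/ and viewed, at most 10 in all, crops included, and the job is handed in when it is done.

Besides the shell and the picture viewer there is one more tool, called by a JSON object that holds its "api" and its "payload", one argument or row to a line. move_arm: Moves the arm, as the interface text tells. Its arguments: {"type":"object","properties":{"jaw":{"type":"array","items":{"type":"number"}},"dp":{"type":"array","items":{"type":"array","items":{"type":"number"}}},"turn":{"type":"array","items":{"type":"array","items":{"type":"number"}}},"force":{"type":"number"}},"required":["jaw","dp","turn"]}

```bash
mkdir -p pics; cat > h.py <<'E'
import numpy as np,cv2
from rig import observe,cams,ticket
def K(c):
    f=210/np.tan(np.radians(c['vertical_fov'])/2); return f
def c2w(n):
    c=cams.calibration(n)
    if n=='wrist':
        s=observe();T=np.eye(4);T[:3,:3]=s['tool_rot'];T[:3,3]=s['position'];return c,T@np.array(c['tool_from_camera'])
    return c,np.linalg.inv(np.array(c['view']))
def ray(n,u,v):
    c,T=c2w(n);f=K(c);x=(u-c['cx'])/f;y=(v-c['cy'])/f
    a,b=x,y
    for _ in range(20):
        k=1+c['k1']*(a*a+b*b);a,b=x/k,y/k
    return T[:3,3],T[:3,:3]@np.array([a,-b,-1.])
def onz(n,u,v,z):
    o,d=ray(n,u,v);return o+d*(z-o[2])/d[2]
def px(n,p):
    c,T=c2w(n);q=np.linalg.inv(T)@np.r_[p,1];a,b=q[0]/-q[2],-q[1]/-q[2];k=1+c['k1']*(a*a+b*b);f=K(c)
    return c['cx']+f*a*k,c['cy']+f*b*k
E
python3 - <<'E'
from h import *
s=observe();print(s['time_s'],s['position'],s['tool_rot'])
ims=[]
for n in('scene','side'):
    im,d=cams.get_image(n);cv2.imwrite(f'pics/{n}0.png',im[:,:,::-1])
    for q,z in(('tray_top',.032),('turntable_base',0),('pepper_mill',.034),('notch',.022),('jar_a',.034),('match_box',0),('tin',0),('fish_tin',0)):
        for r in cams.mark_of(n,q)[:5]:
            u,v=r['location'][0]*560,r['location'][1]*420
            print(n,q,round(r['p'],2),round(u),round(v),onz(n,u,v,z).round(3))
E
```

```text
0.0 [ 0.24154248 -0.493798    0.23068725] [[ 8.98328113e-01  4.39325032e-01 -3.42729886e-04]
 [ 4.39325032e-01 -8.98326957e-01  1.48127157e-03]
 [ 3.42876183e-04 -1.48123771e-03 -9.99998844e-01]]
scene tray_top 0.62 310 216 [ 0.523 -0.275  0.032]
scene pepper_mill 0.6 334 206 [ 0.504 -0.331  0.034]
scene notch 0.8 333 183 [ 0.556 -0.392  0.022]
scene jar_a 0.79 336 237 [ 0.448 -0.27   0.034]
scene jar_a 0.78 298 237 [ 0.5   -0.215  0.034]
scene jar_a 0.64 301 193 [ 0.58  -0.308  0.034]
scene jar_a 0.6 278 208 [ 0.583 -0.241  0.034]
scene match_box 0.69 272 303 [ 0.446 -0.089  0.   ]
scene fish_tin 0.88 209 202 [ 0.725 -0.165  0.   ]
side tray_top 0.86 343 222 [ 0.521 -0.281  0.032]
side pepper_mill 0.71 371 213 [ 0.494 -0.346  0.034]
side pepper_mill 0.43 223 284 [0.573 0.008 0.034]
side notch 0.62 365 193 [ 0.552 -0.398  0.022]
side jar_a 0.9 325 243 [ 0.508 -0.211  0.034]
side jar_a 0.8 312 220 [ 0.571 -0.236  0.034]
side jar_a 0.78 337 197 [ 0.582 -0.328  0.034]
side match_box 0.97 306 306 [ 0.442 -0.09  -0.   ]
side tin 0.92 223 283 [ 0.597 -0.004  0.   ]
side fish_tin 0.84 246 214 [ 0.713 -0.158  0.   ]
```

View pics/scene0.png

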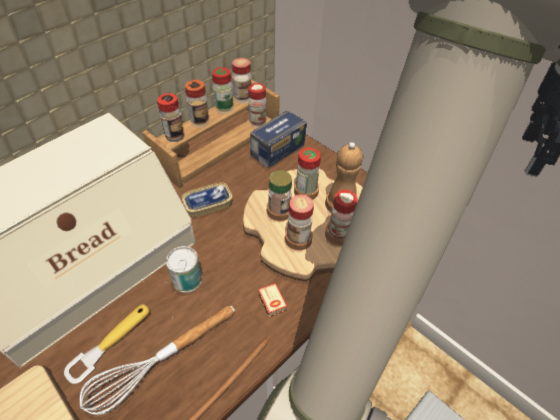

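View pics/side0.png

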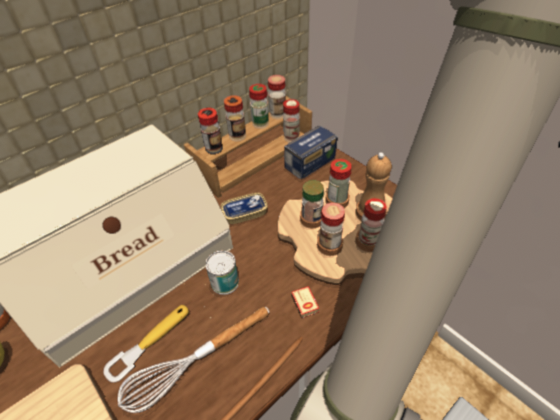

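The turntable is centred near (0.52, -0.28), at about (310, 216) in the scene picture. The mill is at the right, bearing about -109°, so the tray needs about 71° clockwise. The front-right notch is hidden by the arm, so I'll check with the wrist camera.

```bash
cat > w.py <<'E'
from h import *
import sys
s=observe();print(s['time_s'],s['position'].round(4) if hasattr(s['position'],'round') else s['position'],s['q'])
print(np.array(cams.calibration('wrist')['tool_from_camera']).round(3))
im,d=cams.get_image('wrist');cv2.imwrite(f'pics/{sys.argv[1]}.png',im[:,:,::-1])
for q,z in(('tray_top',.032),('pepper_mill',.034),('notch',.022),('jar_a',.034),('jar_b',.034)):
    for r in cams.mark_of('wrist',q)[:5]:
        u,v=r['location'][0]*560,r['location'][1]*420
        print(q,round(r['p'],2),round(u),round(v),onz('wrist',u,v,z).round(3))
E
python3 w.py w0
```

```text
0.9 [ 0.2416 -0.4941  0.2313] [-7.62772130e+01  2.18051916e+01  7.43365588e+01 -1.29307854e-03
  8.38579322e+01 -1.23352810e+01]
[[ 0.001  0.952  0.307  0.078]
 [ 1.    -0.001  0.     0.001]
 [ 0.001  0.307 -0.952 -0.144]
 [ 0.     0.     0.     1.   ]]
```

View pics/w0.png

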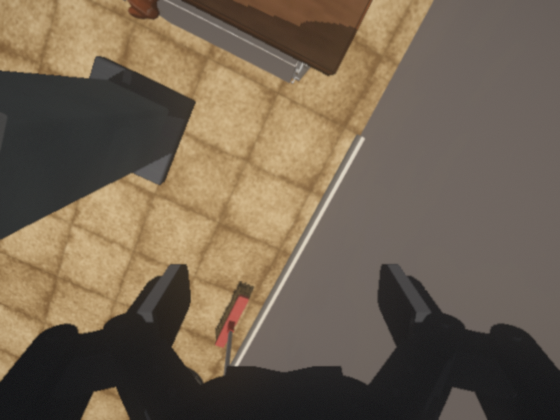

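{"api": "move_arm", "payload": {
  "jaw": [0,0,0,0,0,0,0,0,0,0,0,0],
  "dp": [
    [2.2,-0.6,0],
    [2.2,-0.6,0],
    [2.2,-0.6,0],
    [2.2,-0.6,0],
    [2.2,-0.6,0],
    [2.2,-0.6,0],
    [2.2,-0.6,0],
    [2.2,-0.6,0],
    [0,0,0],
    [0,0,0],
    [0,0,0],
    [0,0,0]
  ],
  "turn": [
    [0,0,0],
    [0,0,0],
    [0,0,0],
    [0,0,0],
    [0,0,0],
    [0,0,0],
    [0,0,0],
    [0,0,0],
    [0,0,-0.12],
    [0,0,-0.12],
    [0,0,-0.12],
    [0,0,-0.12]
  ]
}}

```text
time_s: 2.2
position: [0.3788, -0.3735, 0.2314]
tool_rot: [[0.589, 0.808, 0.0], [0.808, -0.589, -0.0], [-0.0, 0.0, -1.0]]
ft_force: [-0.4, -0.3, -0.2]
grip_width: 0.0003
gripper_force: 0.0
```

{"api": "move_arm", "payload": {
  "jaw": [0,0,0,0,0,0,0,0,0,0,0,0],
  "dp": [
    [0,0,0],
    [0,0,0],
    [0,0,0],
    [0,0,0],
    [0,0,0],
    [0,0,0],
    [0,0,0],
    [0,0,0],
    [0,0,0],
    [0,0,0],
    [0,0,0],
    [0,0,0]
  ],
  "turn": [
    [0,0,-0.12],
    [0,0,-0.12],
    [0,0,-0.12],
    [0,0,-0.12],
    [0,0,-0.12],
    [0,0,-0.12],
    [0,0,-0.12],
    [0,0,-0.12],
    [0,0,-0.12],
    [0,0,-0.12],
    [0,0,0],
    [0,0,0]
  ]
}}

```text
time_s: 3.2
position: [0.3786, -0.3736, 0.2313]
tool_rot: [[-0.531, 0.847, -0.0], [0.847, 0.531, -0.0], [-0.0, -0.0, -1.0]]
ft_force: [0.1, 0.4, -0.7]
grip_width: 0.0
gripper_force: 0.0
```

```bash
python3 w.py w1
```

```text
3.2 [ 0.3786 -0.3736  0.2313] [-5.73823668e+01  1.99896684e+01  7.71857097e+01 -5.96155222e-04
  8.28239188e+01 -8.94881199e+01]
[[ 0.001  0.952  0.306  0.078]
 [ 1.    -0.001 -0.    -0.   ]
 [ 0.     0.306 -0.952 -0.144]
 [ 0.     0.     0.     1.   ]]
tray_top 0.78 444 167 [ 0.519 -0.275  0.032]
tray_top 0.32 391 209 [ 0.499 -0.343  0.032]
pepper_mill 0.67 388 211 [ 0.497 -0.346  0.034]
notch 0.6 403 264 [ 0.56  -0.392  0.022]
notch 0.48 456 228 [ 0.584 -0.321  0.022]
jar_a 0.96 454 226 [ 0.572 -0.32   0.034]
jar_a 0.85 470 104 [ 0.498 -0.21   0.034]
jar_a 0.78 390 137 [ 0.449 -0.281  0.034]
jar_a 0.69 507 168 [ 0.577 -0.237  0.034]
jar_a 0.3 400 265 [ 0.551 -0.392  0.034]
jar_b 0.96 454 226 [ 0.572 -0.32   0.034]
jar_b 0.85 470 104 [ 0.498 -0.21   0.034]
jar_b 0.78 390 137 [ 0.449 -0.281  0.034]
jar_b 0.69 507 168 [ 0.577 -0.237  0.034]
jar_b 0.3 400 265 [ 0.551 -0.392  0.034]
```

View pics/w1.png

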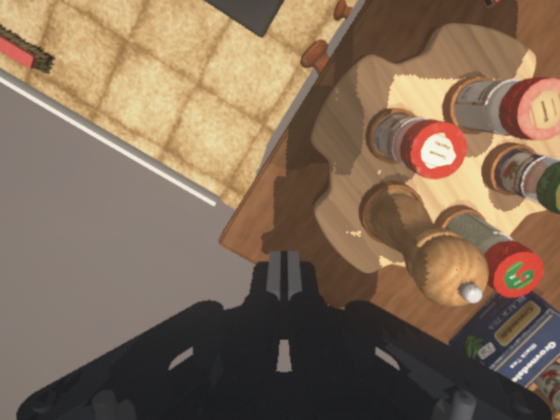

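The wrist view shows the front-right notch at about (328, 190), the mill's cup at (390, 210), and the fingers at (285, 270), outside the rim.

```bash
python3 - <<'E'
from h import *
c=np.array([.519,-.278])
for p in((328,190),(337,192),(355,250),(320,140)):
    w=onz('wrist',*p,.032);d=w[:2]-c;print(p,w.round(3),np.hypot(*d).round(3),np.degrees(np.arctan2(d[1],d[0])).round(1))
for a in(-144.5,-125,-164): print(a,[np.round(px('wrist',np.r_[c+r*np.array([np.cos(np.radians(a)),np.sin(np.radians(a))]),.032])) for r in(.12,.145)])
# plan
s=observe();R=np.array(s['tool_rot']);P=np.array(s['position'])
a=np.radians(-144.5);e=np.array([np.cos(a),np.sin(a),0])
for r,z in((.19,.1),(.138,.014)):
    t=np.r_[c,z]+e*r-[0,0,c[1]*0];print(r,t.round(3),((R.T@(t-P))*100).round(1))
print('x ang',np.degrees(np.arctan2(R[1,0],R[0,0])))
E
```

```text
(328, 190) [ 0.428 -0.362  0.032] 0.124 -137.3
(337, 192) [ 0.437 -0.359  0.032] 0.115 -135.3
(355, 250) [ 0.495 -0.404  0.032] 0.129 -100.7
(320, 140) [ 0.39  -0.322  0.032] 0.136 -161.0
-144.5 [array([331., 176.]), array([307., 177.])]
-125 [array([337., 211.]), array([316., 219.])]
-164 [array([337., 138.]), array([314., 131.])]
0.19 [ 0.364 -0.388  0.1  ] [-0.5 -2.  13.1]
0.138 [ 0.407 -0.358  0.014] [-0.2  3.2 21.7]
x ang 122.24491355528095
```

```bash
python3 - <<'E'
from h import *
im=cv2.imread('pics/w1.png');c=np.array([.519,-.278])
def P(a,r,z=.032):
    a=np.radians(a);return tuple(int(round(v*8)) for v in px('wrist',np.r_[c+r*np.array([np.cos(a),np.sin(a)]),z]))
for r,col in((.145,(0,255,0)),(.12,(255,0,0))):
    for a in range(-230,-60,3): cv2.circle(im,P(a,r),8,col,-1,shift=3)
for a in range(-220,-70,20):
    p=P(a,.15);cv2.putText(im,str(a),(p[0]//8-30,p[1]//8),0,.35,(0,0,255))
cv2.imwrite('pics/o1.png',cv2.resize(im[0:320,250:560],None,fx=1.85,fy=1.85))
E
```

```text
(no output)
```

View pics/o1.png

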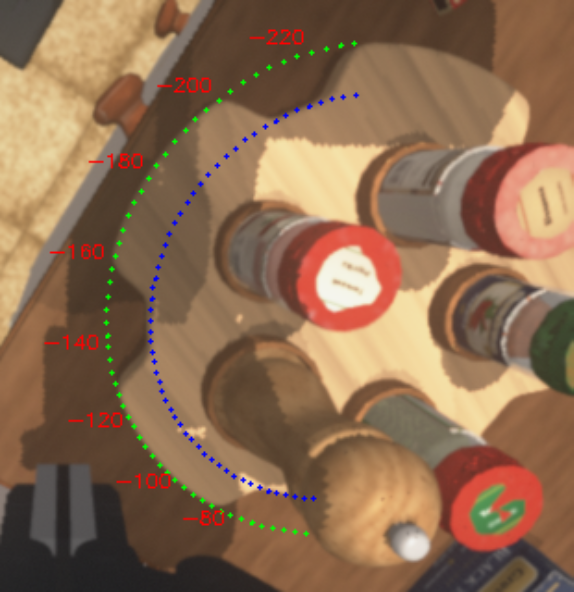

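The overlay fits the rim. The front-right notch spans about -162° to -128°, centred on -144.5°, so the mill is at -108.5° and needs 71.5° clockwise.

{"api": "move_arm", "payload": {
  "jaw": [0,0,0,0,0,0,0,0,0,0,0,0],
  "dp": [
    [-0.1,-0.4,2.6],
    [-0.1,-0.4,2.6],
    [-0.1,-0.4,2.6],
    [-0.1,-0.4,2.6],
    [-0.1,-0.4,2.6],
    [0,0,0],
    [0,0,0],
    [0,0,0],
    [0,0,0],
    [0,0,0],
    [0,0,0],
    [0,0,0]
  ],
  "turn": [
    [0,0,0],
    [0,0,0],
    [0,0,0],
    [0,0,0],
    [0,0,0],
    [0,0,-0.05],
    [-0.1,0,0],
    [-0.1,0,0],
    [-0.1,0,0],
    [0,0,0],
    [0,0,0],
    [0,0,0]
  ]
}}

```text
time_s: 4.5
position: [0.3644, -0.3885, 0.1014]
tool_rot: [[-0.576, 0.782, 0.24], [0.818, 0.55, 0.169], [0.0, 0.293, -0.956]]
ft_force: [0.6, 0.3, 0.5]
grip_width: -0.0001
gripper_force: 0.0
```

{"api": "move_arm", "payload": {
  "jaw": [0,0,0,0,0,0,0],
  "dp": [
    [0,-0.51,1.64],
    [0,-0.51,1.64],
    [0,-0.51,1.64],
    [0,-0.51,1.64],
    [0,-0.51,1.64],
    [0,0,0],
    [0,0,0]
  ],
  "turn": [
    [0,0,0],
    [0,0,0],
    [0,0,0],
    [0,0,0],
    [0,0,0],
    [0,0,0],
    [0,0,0]
  ]
}}

```text
time_s: 5.08
position: [0.3648, -0.388, 0.0155]
tool_rot: [[-0.577, 0.78, 0.24], [0.817, 0.551, 0.171], [0.001, 0.295, -0.956]]
ft_force: [0.2, -0.4, -0.1]
grip_width: 0.0001
gripper_force: 0.0
```

```bash
cat > st.py <<'E'
from h import *
s=observe();P=np.array(s['position']);R=np.array(s['tool_rot']);c=np.array([.519,-.278]);d=P[:2]-c
print(s['time_s'],P.round(4),'r',np.hypot(*d).round(4),'phi',(np.degrees(np.arctan2(d[1],d[0]))-1)%360-359,'xang',np.degrees(np.arctan2(R[1,0],R[0,0])),'z',R[:,2].round(3),'F',np.round(s['ft_force'],2),np.round(s['q'],0))
E
python3 st.py
```

```text
5.0833 [ 0.3648 -0.388   0.0155] r 0.1894 phi -144.5046667075046 xang 125.2553305205534 z [ 0.24   0.171 -0.956] F [ 0.15 -0.44 -0.12] [ -68.   36.   95.   20.   56. -116.]
```

{"api": "move_arm", "payload": {
  "jaw": [0,0,0,0,0,0,0,0],
  "dp": [
    [0,0.83,0.26],
    [0,0.83,0.26],
    [0,0.83,0.26],
    [0,0.83,0.26],
    [0,0.83,0.26],
    [0,0.83,0.26],
    [0,0,0],
    [0,0,0]
  ],
  "turn": [
    [0,0,0],
    [0,0,0],
    [0,0,0],
    [0,0,0],
    [0,0,0],
    [0,0,0],
    [0,0,0],
    [0,0,0]
  ]
}}

```text
time_s: 5.75
position: [0.4073, -0.3582, 0.0153]
tool_rot: [[-0.577, 0.78, 0.241], [0.817, 0.551, 0.17], [-0.0, 0.295, -0.955]]
ft_force: [-0.1, -0.3, -1.5]
grip_width: -0.0003
gripper_force: 0.0
```

{"api": "move_arm", "payload": {
  "jaw": [0,0,0,0,0,0,0,0,0,0,0,0],
  "dp": [
    [0.287,0.003,0.001],
    [0.287,0.003,0.001],
    [0.287,0.003,0.001],
    [0.287,0.003,0.001],
    [0.287,0.003,0.001],
    [0.287,0.003,0.001],
    [0.287,0.003,0.001],
    [0.287,0.003,0.001],
    [0.287,0.003,0.001],
    [0.287,0.003,0.001],
    [0.287,0.003,0.001],
    [0.287,0.003,0.001]
  ],
  "turn": [
    [0,-0.006,0.02],
    [0,-0.006,0.02],
    [0,-0.006,0.02],
    [0,-0.006,0.02],
    [0,-0.006,0.02],
    [0,-0.006,0.02],
    [0,-0.006,0.02],
    [0,-0.006,0.02],
    [0,-0.006,0.02],
    [0,-0.006,0.02],
    [0,-0.006,0.02],
    [0,-0.006,0.02]
  ]
}}

```text
time_s: 6.75
position: [0.3907, -0.328, 0.0153]
tool_rot: [[-0.354, 0.894, 0.275], [0.935, 0.337, 0.106], [0.002, 0.295, -0.955]]
ft_force: [0.1, -0.6, 0.5]
grip_width: 0.0001
gripper_force: 0.8
```

```bash
python3 st.py; python3 - <<'E'
from h import *
im,d=cams.get_image('scene');cv2.imwrite('pics/s2.png',im[:,:,::-1])
E
```

```text
6.75 [ 0.3907 -0.328   0.0153] r 0.1377 phi -158.70589537995488 xang 110.70325569039615 z [ 0.275  0.106 -0.955] F [ 0.1  -0.62  0.52] [ -62.   33.  103.   24.   45. -100.]
```

View pics/s2.png

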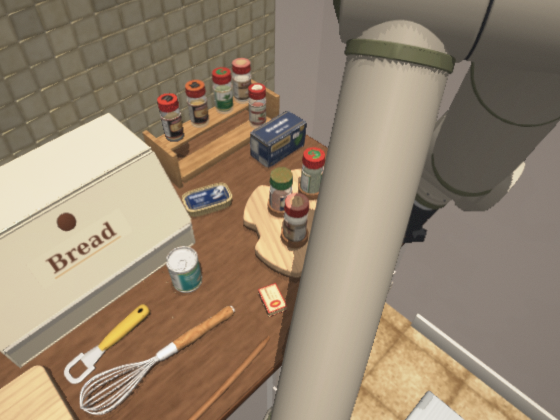

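The jars have begun to turn: the green one is at (281, 190) and the pale one at (296, 220). The forearm hides the mill. I'll keep pushing along the arc.

{"api": "move_arm", "payload": {
  "jaw": [0,0,0,0,0,0,0,0,0,0,0,0],
  "dp": [
    [0.287,0.003,0.001],
    [0.287,0.003,0.001],
    [0.287,0.003,0.001],
    [0.287,0.003,0.001],
    [0.287,0.003,0.001],
    [0.287,0.003,0.001],
    [0.287,0.003,0.001],
    [0.287,0.003,0.001],
    [0.287,0.003,0.001],
    [0.287,0.003,0.001],
    [0.287,0.003,0.001],
    [0.287,0.003,0.001]
  ],
  "turn": [
    [0,-0.006,0.02],
    [0,-0.006,0.02],
    [0,-0.006,0.02],
    [0,-0.006,0.02],
    [0,-0.006,0.02],
    [0,-0.006,0.02],
    [0,-0.006,0.02],
    [0,-0.006,0.02],
    [0,-0.006,0.02],
    [0,-0.006,0.02],
    [0,-0.006,0.02],
    [0,-0.006,0.02]
  ]
}}

```text
time_s: 7.8
position: [0.3826, -0.2945, 0.0154]
tool_rot: [[-0.111, 0.95, 0.292], [0.994, 0.104, 0.037], [0.004, 0.294, -0.956]]
ft_force: [-2.5, -2.1, -0.9]
grip_width: -0.0
gripper_force: 1.0
```

{"api": "move_arm", "payload": {
  "jaw": [0,0,0,0,0,0,0,0,0,0,0,0],
  "dp": [
    [0.287,0.003,0.001],
    [0.287,0.003,0.001],
    [0.287,0.003,0.001],
    [0.287,0.003,0.001],
    [0.287,0.003,0.001],
    [0.287,0.003,0.001],
    [0.287,0.003,0.001],
    [0.287,0.003,0.001],
    [0.287,0.003,0.001],
    [0.287,0.003,0.001],
    [0.287,0.003,0.001],
    [0.287,0.003,0.001]
  ],
  "turn": [
    [0,-0.006,0.02],
    [0,-0.006,0.02],
    [0,-0.006,0.02],
    [0,-0.006,0.02],
    [0,-0.006,0.02],
    [0,-0.006,0.02],
    [0,-0.006,0.02],
    [0,-0.006,0.02],
    [0,-0.006,0.02],
    [0,-0.006,0.02],
    [0,-0.006,0.02],
    [0,-0.006,0.02]
  ]
}}

```text
time_s: 8.8
position: [0.3832, -0.26, 0.0155]
tool_rot: [[0.139, 0.946, 0.291], [0.99, -0.135, -0.035], [0.006, 0.293, -0.956]]
ft_force: [-2.3, -1.0, -1.5]
grip_width: -0.0004
gripper_force: 1.2
```

```bash
python3 st.py; python3 w.py w3 | tail -14;  python3 - <<'E'
from h import *
for n in('scene','side'):
    im,d=cams.get_image(n)
    for q in('jar_a','pepper_mill'):
      for r in cams.mark_of(n,q)[:5]:
        u,v=r['location'][0]*560,r['location'][1]*420;w=onz(n,u,v,.034);e=w-[.519,-.278,0]
        print(n,q,round(r['p'],2),w.round(3),np.hypot(*e[:2]).round(3),np.degrees(np.arctan2(e[1],e[0])).round(1))
E
```

```text
8.8 [ 0.3832 -0.26    0.0155] r 0.137 phi -187.53145338800942 xang 81.9968727470513 z [ 0.291 -0.035 -0.956] F [-2.31 -0.97 -1.52] [-56.  28. 115.  28.  28. -72.]
8.8 [ 0.3832 -0.26    0.0155] [-56.35896317  28.00254391 115.21342295  27.97264028  28.39586021
 -72.06799108]
[[ 0.001  0.952  0.306  0.078]
 [ 1.    -0.001  0.     0.   ]
 [ 0.     0.306 -0.952 -0.144]
 [ 0.     0.     0.     1.   ]]
pepper_mill 0.93 439 337 [ 0.463 -0.322  0.034]
jar_a 0.94 445 196 [ 0.463 -0.237  0.034]
jar_a 0.7 535 328 [ 0.545 -0.35   0.034]
jar_b 0.94 445 196 [ 0.463 -0.237  0.034]
jar_b 0.7 535 328 [ 0.545 -0.35   0.034]
scene jar_a 0.92 [ 0.543 -0.213  0.034] 0.069 69.5
side jar_a 0.79 [ 0.549 -0.209  0.034] 0.075 66.7
side jar_a 0.29 [ 0.694 -0.139  0.034] 0.224 38.4
```

View pics/w3.png

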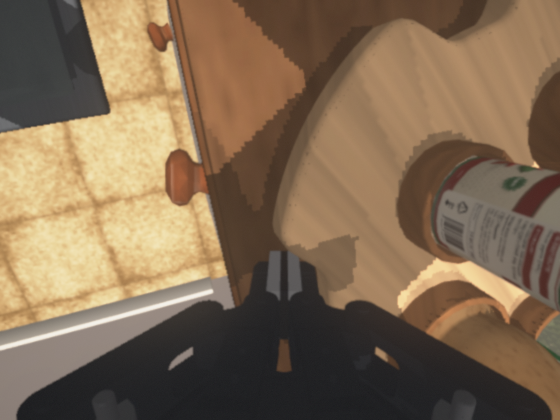

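The mill is now at about -143°, with its cup at (439, 337). The front jar is clear of the gripper. About 37° is left, so the finger should finish near -224°.

{"api": "move_arm", "payload": {
  "jaw": [0,0,0,0,0,0,0,0,0,0,0,0],
  "dp": [
    [0.287,0.003,0.001],
    [0.287,0.003,0.001],
    [0.287,0.003,0.001],
    [0.287,0.003,0.001],
    [0.287,0.003,0.001],
    [0.287,0.003,0.001],
    [0.287,0.003,0.001],
    [0.287,0.003,0.001],
    [0.287,0.003,0.001],
    [0.287,0.003,0.001],
    [0.287,0.003,0.001],
    [0.287,0.003,0.001]
  ],
  "turn": [
    [0,-0.006,0.02],
    [0,-0.006,0.02],
    [0,-0.006,0.02],
    [0,-0.006,0.02],
    [0,-0.006,0.02],
    [0,-0.006,0.02],
    [0,-0.006,0.02],
    [0,-0.006,0.02],
    [0,-0.006,0.02],
    [0,-0.006,0.02],
    [0,-0.006,0.02],
    [0,-0.006,0.02]
  ]
}}

```text
time_s: 10.4
position: [0.3922, -0.2274, 0.0158]
tool_rot: [[0.38, 0.884, 0.273], [0.925, -0.365, -0.105], [0.007, 0.292, -0.956]]
ft_force: [-1.4, -0.8, -0.9]
grip_width: -0.0003
gripper_force: 0.5
```

```bash
python3 st.py
```

```text
10.4 [ 0.3922 -0.2274  0.0158] r 0.1365 phi -201.7551700183885 xang 67.68664265393919 z [ 0.273 -0.105 -0.956] F [-1.42 -0.77 -0.87] [-50.  27. 118.  23.  22. -48.]
```

{"api": "move_arm", "payload": {
  "jaw": [0,0,0,0,0,0,0,0,0,0,0,0],
  "dp": [
    [0.287,0.003,0.001],
    [0.287,0.003,0.001],
    [0.287,0.003,0.001],
    [0.287,0.003,0.001],
    [0.287,0.003,0.001],
    [0.287,0.003,0.001],
    [0.287,0.003,0.001],
    [0.287,0.003,0.001],
    [0.287,0.003,0.001],
    [0.287,0.003,0.001],
    [0.144,0.001,0],
    [0.144,0.001,0]
  ],
  "turn": [
    [0,-0.006,0.02],
    [0,-0.006,0.02],
    [0,-0.006,0.02],
    [0,-0.006,0.02],
    [0,-0.006,0.02],
    [0,-0.006,0.02],
    [0,-0.006,0.02],
    [0,-0.006,0.02],
    [0,-0.006,0.02],
    [0,-0.006,0.02],
    [0,-0.003,0.01],
    [0,-0.003,0.01]
  ]
}}

```text
time_s: 11.4
position: [0.4073, -0.1995, 0.0159]
tool_rot: [[0.58, 0.779, 0.241], [0.815, -0.557, -0.162], [0.008, 0.29, -0.957]]
ft_force: [-1.0, -0.8, -0.8]
grip_width: -0.0002
gripper_force: 0.5
```

```bash
cat > m.py <<'E'
from h import *
for n in('wrist','scene','side'):
    im,d=cams.get_image(n)
    for q in('jar_a','pepper_mill'):
      for r in cams.mark_of(n,q)[:5]:
        u,v=r['location'][0]*560,r['location'][1]*420;w=onz(n,u,v,.034);e=w-[.519,-.278,0]
        print(n,q,round(r['p'],2),w.round(3),np.hypot(*e[:2]).round(3),np.degrees(np.arctan2(e[1],e[0])).round(1))
E
python3 st.py; python3 m.py
```

```text
11.4 [ 0.4073 -0.1995  0.0159] r 0.1365 phi -215.0820980189117 xang 54.57483851343213 z [ 0.241 -0.162 -0.957] F [-0.99 -0.76 -0.8 ] [-43.  27. 118.   8.  19. -14.]
wrist jar_a 0.74 [ 0.488 -0.216  0.034] 0.069 117.1
wrist jar_a 0.61 [ 0.509 -0.352  0.034] 0.074 -97.4
wrist pepper_mill 0.7 [ 0.451 -0.292  0.034] 0.069 -168.4
```

{"api": "move_arm", "payload": {
  "jaw": [0,0,0,0,0,0,0,0,0,0,0,0],
  "dp": [
    [0.144,0.001,0],
    [0.287,0.003,0.001],
    [0.287,0.003,0.001],
    [0.287,0.003,0.001],
    [0.287,0.003,0.001],
    [0.287,0.003,0.001],
    [0.144,0.001,0],
    [0.144,0.001,0],
    [0.144,0.001,0],
    [0.144,0.001,0],
    [0.144,0.001,0],
    [0,0,0]
  ],
  "turn": [
    [0,-0.003,0.01],
    [0,-0.006,0.02],
    [0,-0.006,0.02],
    [0,-0.006,0.02],
    [0,-0.006,0.02],
    [0,-0.006,0.02],
    [0,-0.003,0.01],
    [0,-0.003,0.01],
    [0,-0.003,0.01],
    [0,-0.003,0.01],
    [0,-0.003,0.01],
    [0,0,0]
  ]
}}

```text
time_s: 12.85
position: [0.4222, -0.1821, 0.0162]
tool_rot: [[0.707, 0.676, 0.21], [0.707, -0.679, -0.198], [0.008, 0.289, -0.957]]
ft_force: [-0.0, -1.0, -0.3]
grip_width: 0.0
gripper_force: 0.2
```

```bash
python3 st.py; python3 m.py
```

```text
12.85 [ 0.4222 -0.1821  0.0162] r 0.1363 phi -224.73984963790875 xang 45.01577946634842 z [ 0.21  -0.198 -0.957] F [-0.03 -1.02 -0.26] [-37.  28. 116.  -5.  20.  13.]
wrist jar_a 0.95 [ 0.499 -0.211  0.034] 0.07 106.7
wrist jar_a 0.57 [ 0.496 -0.347  0.034] 0.073 -108.8
wrist pepper_mill 0.84 [ 0.449 -0.278  0.034] 0.07 -179.9
```

{"api": "move_arm", "payload": {
  "jaw": [0,0,0,0,0,0,0,0,0,0,0,0],
  "dp": [
    [-0.3,0,0],
    [-0.3,0,0],
    [0,-0.8,-0.25],
    [0,-0.8,-0.25],
    [0,-0.8,-0.25],
    [0,-0.8,-0.25],
    [0,-0.8,-0.25],
    [0,0.3,-1.0],
    [0,0.6,-2.0],
    [0,0.6,-2.0],
    [0,0.6,-2.0],
    [0,0,0]
  ],
  "turn": [
    [0,0,0],
    [0,0,0],
    [0,0,0],
    [0,0,0],
    [0,0,0],
    [0,0,0],
    [0,0,0],
    [0,0,0],
    [0,0,0],
    [0,0,0],
    [0,0,0],
    [0,0,0]
  ]
}}

```text
time_s: 14.3
position: [0.3886, -0.1574, 0.0926]
tool_rot: [[0.706, 0.675, 0.214], [0.708, -0.677, -0.202], [0.009, 0.294, -0.956]]
ft_force: [1.0, -0.3, 0.0]
grip_width: -0.0
gripper_force: 0.0
```

```bash
python3 st.py; python3 m.py; python3 w.py w5 >/dev/null
```

```text
14.3 [ 0.3886 -0.1574  0.0926] r 0.1776 phi -222.74400705149066 xang 45.05321771357468 z [ 0.214 -0.202 -0.956] F [ 0.98 -0.29  0.01] [-37.  15. 117.  -3.  31.  11.]
wrist jar_a 0.89 [ 0.496 -0.206  0.034] 0.076 107.5
wrist jar_a 0.71 [ 0.493 -0.337  0.034] 0.064 -113.9
wrist jar_a 0.57 [ 0.574 -0.24   0.034] 0.066 34.8
wrist pepper_mill 0.7 [ 0.449 -0.272  0.034] 0.07 175.1
```

View pics/w5.png

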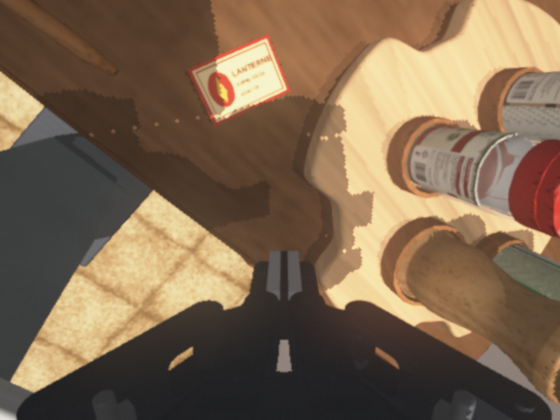

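The mill's cup at (440, 265) is at the front, within about 5° of straight ahead. The match box at (240, 80) is undisturbed and the gripper is clear, so I'm handing in.

```bash
python3 -c "
from rig import ticket
print(ticket.close_job())"
```

```text
the job is handed in; nothing more can be done
None
```

The turntable was pushed about 72° clockwise by one rim notch, the mill measured at the front within about 5° of straight ahead (limit about 11°), the gripper was backed clear, and the job is handed in; no verdict was returned.

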